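# Hang the peg tote on the rail runner and bring it to its notch

## Robot

A 6-joint arm with a two-finger parallel gripper is mounted at the origin on the work surface. World frame = base frame: x ahead of the robot, y to its left, z up, the work surface at z = 0. Lengths are in m, angles in rad, forces in N, time in s.
With the tool pointing down it reaches from about 0.3 to 0.875 m from the base axis. Payload 4.2 kg.
Tool frame: the origin (TCP) lies on the centre line of the jaws, within the pads' length; the fingertips stand 8 mm ahead of it and the grasp point (between the pads) lies 11 mm behind it; z points along the fingers, y is the line along which they close (so a half turn about z gives the same grasp; the last joint's range is limited). The gripper opens to 85 mm and grips with 20 to 120 N. Pads are 22 mm wide; open, the fingers measure 114 mm over their backs; the gripper's body (76 mm by 85 mm) begins 54 mm behind the grasp point. The pads swing forward as they close: fully open they stand 13 mm farther back than shut.
Start: joints at [1.248, 0.32, 1.565, -0, 1.257, -0.02], TCP at [0.171, 0.549, 0.239] pointing down, gripper open.
Joint ranges: [-3.11, 3.11], [-0.84, 2.01], [0.21, 2.61], [-1.34, 4.49], [0.05, 2.63], [-2.56, 2.56]. Speed limits (rad/s): [2.57, 2.57, 3.14, 3.14, 3.14, 3.14].

## Interface

Orientations are given as a unit quaternion [w, x, y, z].
In Python, from plant import ctrl gives the robot as it stands.
- The arm moves only by the tool step_arm, never from a script. Its argument "targets" is a list of rows, each an object of numbers: "fingers": the finger opening in mm, from 0 to 85.4; "dx", "dy", "dz": the shift along the world's x, y, z in mm; "rx", "ry", "rz": the turn, a rotation vector about the world's x, y, z in degrees. A call has exactly 8 rows; each row is the pose to reach, as a shift and turn from the pose commanded when the call began; what a row does not reach only later rows make up. A row lasts 1/10 s, in which the tool goes at most 50 mm and 8.59 degrees, less where a joint would pass 70% of its speed; a pose out of reach is approached as far as the arm can. A call with a gripper value outside its range is refused whole. The fingers move at their own pace and stop on an object; "squeeze" is the grip in N (left out, the last holds). Time passes only in rows, so rows that repeat a pose let the fingers close, or fill a call up. It gives the time, the measured TCP pose, the force, the opening and the grip force at its end, in the units of the state.
- ctrl.observe(): the state, without advancing time (a new reading comes with each control period).
- ctrl.snapshot(name): name is "scene" or "side" or "wrist"; returns the picture (400x640x3 uint8, red, green, blue); there is no depth.
- ctrl.get_calibration(name): a dict with "mtx" (3x3 intrinsics, pixels), "pose" (4x4, takes a point from camera to world coordinates); the wrist camera has in their place "tool_from_camera" (4x4, takes a point from camera to tool coordinates, whose origin is the TCP and whose axes are the flange's). Camera axes: x right, y up, looking along -z (the intrinsics and any distortion apply to the point x, -y, -z); pixel columns grow to the right and rows downward; lengths in m; the calibration is good to about 2 mm. A picture is of the moment at which its call begins: read the wrist's pose just before it. get_calibration takes no time and is no camera call.
- ctrl.hand_in(): hands the job in; it is judged then, once.
The state is a dict: "clock": time; "qpos": joint angles; "qvel": joint speeds; "tau": joint torques, N m; "tool_pos": TCP position; "ee_rot": TCP orientation; "ft_force": force on the tool from outside, world axes, zero at the start; "ft_torque": the same for the moment, N m; "finger_gap": opening from 0.0 (shut) to 1.0 (fully open); "gripper_force": force on a finger pad.
Only numpy, scipy, OpenCV 4.12 (cv2) and the standard library are available. Lean on these libraries where they do the work, as an engineer would, in place of code of your own. Each camera call takes 0.05 s, during which the arm holds its last target. There are 200 camera calls.

## Task

Hang the little wooden tote of pegs by its handle bar on the two-pronged hook of the runner on the bench rail: bring the bar in over the upturned tips, lower it into the hook and let go, without tipping or dropping the tote. Then take the runner by its knob and slide it along the rail until its spring ball clicks into the notch of the index strip. Finish while still holding the knob there, ball in the notch and the tote hanging freely from the hook, so that I can pin the runner; leave the plane, mallet and batten where they lie.

Things in the scene. Friction and masses are not known exactly. Their poses are not given: they have to be found in the camera images.
- tote: Loose open plywood tote with wooden pegs in it (fixed to it), 0.3 to 0.5 kg, 180 mm long (its y), 90 mm deep (x), 147 mm high, same front and back; origin under its centre, z up. Trough walls 45 mm high. Two end boards, 12 mm thick, at y = -84 and +84 mm carry the round handle bar (see tote_bar). Stands on the bench, left of the runner; it or the plane may be the farther left.
- tote_bar (a point): Middle of the tote's handle bar: a dowel 18 mm thick along the tote's y, 156 mm free between the end boards, its axis 125 mm above the tote's underside; 71 mm of free height under it down to the trough walls. Pinch it in its middle from above.
- rail: Fixed bench rail: aluminium bar 620 mm long (its y), 30 mm deep (x), its top 235 mm above the bench, on two oak posts 275 mm either side of the middle. Origin on the bench under the bar's middle; x points away from the robot, y along the rail to the left. Apart from the tote, nothing on the bench in front of it is over 65 mm high.
- index_strip: Fixed flat steel strip, 440 x 16 x 4 mm, on the rail's top, parallel to it; top 239 mm above the bench. It has one cross notch, 8 mm wide, seen from above as a dark gap. Origin at the middle of its underside; axes as the rail's.
- notch (a point): Centre of the notch, at the level of the strip's top; y along the rail. It lies 110 to 265 mm to the left (rail +y) of the runner's start.
- runner (a joint): Position of the runner along the rail, m: 0 at its right end stop, up to 0.30 at the left (rail +y). The runner is an aluminium saddle 90 mm long (along the rail), 46 mm deep, its top 255 mm above the bench. It only slides, with about 1.5 N of friction.
- runner_ball (a point): Where the runner's spring ball touches the strip, straight under the knob's axis; it is at the notch when clicked in. The ball (10 mm, pressed down with about 7 N) drops 2 mm into the notch. Within 4 mm of the notch's centre it pulls the runner towards the centre, most strongly close to it; about 8 N along the rail are needed to leave the notch.
- knob: Round black knob on the runner to hold it by: 34 mm diameter, 30 mm high, its underside 12 mm and its top 42 mm above the runner's top (267 and 297 mm above the bench). Origin on its axis at the runner's top (255 mm above the bench). Fixed to the runner; does not turn.
- hook: Two-pronged steel hook on the runner's robot side, moves with it; origin equals runner_ball, axes as the rail's. Two 8 mm round prongs, 80 mm apart, reach to -x sloping down from the runner to the seat, then turn up; the tips end about 118 mm before the knob's axis, their tops 236 mm above the bench, 20 mm above the prongs at the seat. Fingers fit between the prongs.
- hook_seat (a point): Where the middle of the handle bar's axis rests once hung: midway between the prongs, 96 mm before the knob's axis (toward the robot), 226 mm above the bench. To pass over the tips the bar's axis must be at least 20 mm higher than here, coming from the robot's side.
- plane: Loose metal block plane, 150 (x) x 48 x 60 mm, 0.75 kg; origin under its centre. Leave alone.
- mallet: Loose beech mallet lying on the bench at the right, head 72 x 130 x 60 mm at its +x end, handle 26 mm thick to -x; origin on the bench. Leave alone.
- batten: Loose oak batten 380 mm long (its y) x 45 x 28 mm lying on the bench behind the rail, between the posts; origin under its centre. Leave alone.
Not all that is in view belongs to the job. What is meant by the tote is not red, and is the smaller of those in its own colour.

How it is judged:
On the way:
1. the tote hangs by its bar in the hook, let go (distance between tote_bar and hook_seat below 0.03 m and contact force between tote and hook above 1 N and contact force between each of the arm, the fingers and tote below 0.1 N and height (world z) of tote above 0.07 m and angle between tote's own z axis and vertical below 0.3 rad), for 0.3 s.
At the end, for the whole second after the job is handed in: The runner stands still with its ball within 2 mm of the notch's centre, the fingers hold the knob (contact over 2 N), and the tote hangs at rest in the hook (bar within 30 mm of the seat, weight on the hook, upright within 0.3 rad, underside over 70 mm above the bench), not touched by the robot (all of step 1 and y of runner_ball in the frame of notch between -0.002 and 0.002 m and velocity of joint runner between -0.01 and 0.01 m/s and contact force between the fingers and knob above 2 N and linear speed of tote below 0.05 m/s); the arm keeps its last pose, push and grip.
It fails at once if the plane, the mallet or the batten was pushed from its place (over 30 mm) (distance of any of plane, mallet, batten from where it was at the start of the episode above 0.03 m).
It fails at once if the tote was tipped (over 0.6 rad) (angle between tote's own z axis and vertical above 0.6 rad).
It fails at once if the tote was dropped (faster than 0.6 m/s while not held) (linear speed of tote above 0.6 m/s and contact force between the fingers and tote below 0.1 N).
It also fails if it takes over 72 s, if anything falls off the work surface, if the arm or the gripper's body presses on something with over 40 N, if the wrist force passes 120 N, or if a joint passes its speed limit or range.

## Working session

There is one attempt and no reset: what is moved stays moved. The work goes in short steps, Python scripts to look and compute and a tool call to move; the robot and the scene stay as the last step left them, time stands still between calls to the robot, and variables do not carry over. Pictures are saved under pics/ and viewed, at most 10 in all, crops included, and the job is handed in when it is done.

Besides the shell and the picture viewer there is one more tool, called after ">>>" as a command line: name --argument value ..., lists and objects as JSON in quotes. step_arm: Moves the arm, as the interface text tells. Its arguments: {"type":"object","properties":{"targets":{"type":"array"},"squeeze":{"type":"number"}},"required":["targets"]}

```bash
mkdir -p pics
python3 - <<'E'
from plant import ctrl
import cv2,numpy as np
o=ctrl.observe(); print(o)
for n in ("scene","side","wrist"):
    im=ctrl.snapshot(n); cv2.imwrite(f"pics/{n}0.png",im[:,:,::-1]); 
    c=ctrl.get_calibration(n); print(n,{k:np.round(v,4).tolist() if hasattr(v,'__len__') and not isinstance(v,str) else v for k,v in c.items()})
a=[cv2.imread(f"pics/{n}0.png") for n in("scene","side")]
E
```

```text
{'clock': 0.0, 'qpos': array([ 1.24797724e+00,  3.20292791e-01,  1.56567833e+00, -7.93401044e-06,
        1.25738328e+00, -1.99918214e-02]), 'qvel': array([-0.00012947,  0.00086189, -0.00108466,  0.00051117, -0.00112944,
       -0.00026661]), 'tau': array([ 1.70346018e-03, -4.15532756e+01, -2.34158742e+01,  3.20857753e-04,
        8.15016974e-03, -1.70132171e-05]), 'tool_pos': array([0.17132797, 0.54840169, 0.238482  ]), 'ee_rot': array([-1.46531327e-04,  1.50834471e-01,  9.88558641e-01, -8.68611242e-04]), 'ft_force': array([-0.06243162, -0.43611284, -0.28327075]), 'ft_torque': array([ 0.0007102 ,  0.00870487, -0.02930556]), 'gripper_force': 0.0, 'finger_gap': 0.9986105550040627}
scene {'mtx': [[430.9268, 0.0, 308.8502], [0.0, 430.9268, 197.3737], [0.0, 0.0, 1.0]], 'pose': [[-0.7922, -0.4616, 0.3991, 1.0005], [0.61, -0.6156, 0.4989, 0.7388], [0.0154, 0.6387, 0.7693, 1.1767], [0.0, 0.0, 0.0, 1.0]]}
side {'mtx': [[468.8716, 0.0, 319.5706], [0.0, 468.8716, 189.3398], [0.0, 0.0, 1.0]], 'pose': [[0.8529, 0.2395, -0.464, -0.2146], [-0.5221, 0.4015, -0.7525, -1.0324], [0.0061, 0.884, 0.4675, 0.8878], [0.0, 0.0, 0.0, 1.0]]}
wrist {'mtx': [[337.5467, 0.0, 316.8739], [0.0, 337.5467, 201.981], [0.0, 0.0, 1.0]], 'tool_from_camera': [[0.0002, 0.9544, 0.2987, 0.0772], [1.0, -0.0001, -0.0003, 0.0003], [-0.0002, 0.2987, -0.9544, -0.1336], [0.0, 0.0, 0.0, 1.0]]}
```

View pics/scene0.png

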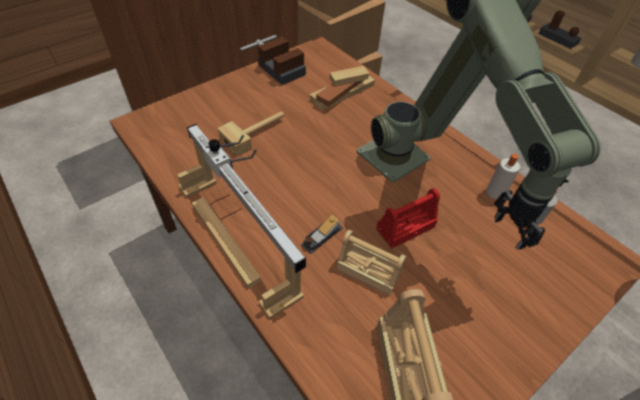

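View pics/side0.png

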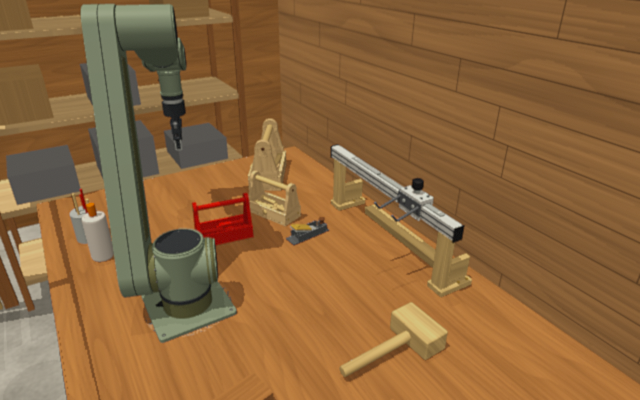

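The scene picture shows three totes: a red one at (410,218), a small wooden one at (370,262) and a large wooden one at (415,350). By the description it is the small wooden one, at (275,198) in the side picture. The knob is at (214,146) in scene and (418,184) in side. The plane is at (322,233) in scene. Next is a close crop of the chosen tote and the runner in both views.

Run:
```python
import cv2,numpy as np
a=cv2.imread("pics/scene0.png");b=cv2.imread("pics/side0.png")
def p(im,x,y,w,h,k):
    c=cv2.resize(im[y:y+h,x:x+w],None,fx=k,fy=k,interpolation=cv2.INTER_CUBIC)
    for i in range(0,w,10): cv2.putText(c,str(x+i) if i%20==0 else "",(i*k,8),0,.3,(255,255,0),1);cv2.line(c,(i*k,8),(i*k,12),(255,255,0),1)
    for i in range(0,h,10): cv2.putText(c,str(y+i),(0,i*k+4),0,.3,(0,255,255),1)
    return c
t=np.hstack([p(a,330,225,80,60,5),p(b,240,170,80,60,5)])
u=np.hstack([p(a,180,120,133,100,3)[:300,:399],p(b,325,140,133,100,3)[:300,:399]])
u=cv2.resize(u,(800,300))
cv2.imwrite("pics/crop1.png",np.vstack([t,u]))
```

```text
(no output)
```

View pics/crop1.png

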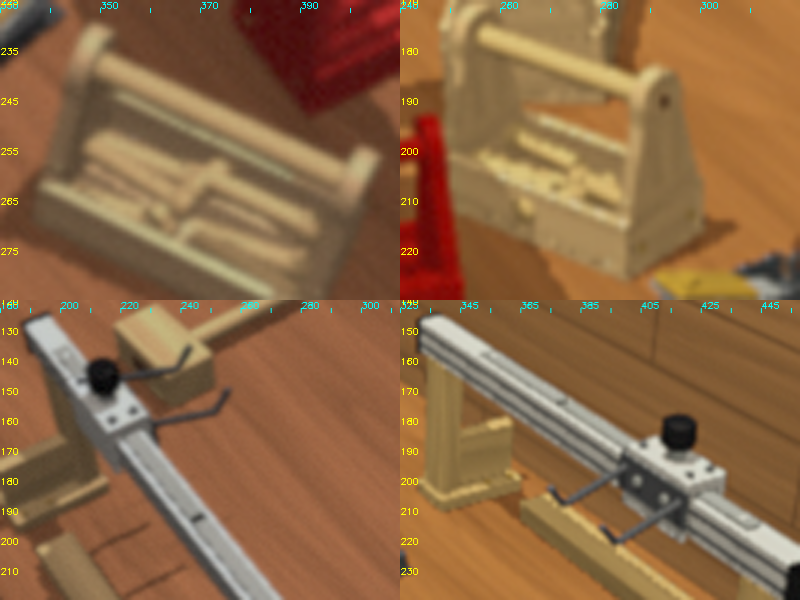

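View pics/wrist0.png

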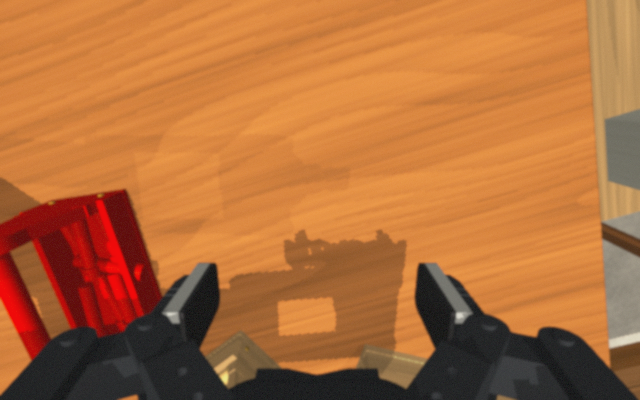

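The crop confirms the small wooden tote. Its bar ends are at scene (350.4,237.4) and (398.6,259.4), and at side (287.4,187.6) and (256,177.6). The prong tips are at scene (243.3,136.7) and (256,151.3), and at side (392,217.3) and (376,203.3). The notch is at scene (245.7,192.3) and side (379,174).

```bash
cat > h.py <<'E'
import numpy as np
from plant import ctrl
from scipy.spatial.transform import Rotation as R
def ray(n,u,v,pose=None):
    c=ctrl.get_calibration(n); K=np.array(c["mtx"])
    T=np.array(c["pose"]) if pose is None else pose
    d=np.linalg.solve(K,[u,v,1.]); d=T[:3,:3]@[d[0],-d[1],-d[2]]
    return T[:3,3],d/np.linalg.norm(d)
def plane(r,z): return r[0]+r[1]*(z-r[0][2])/r[1][2]
def tri(*rs):
    A=sum(np.eye(3)-np.outer(d,d) for _,d in rs); b=sum((np.eye(3)-np.outer(d,d))@o for o,d in rs)
    x=np.linalg.solve(A,b); return x,max(np.linalg.norm((np.eye(3)-np.outer(d,d))@(x-o)) for o,d in rs)
def wpose(o=None):
    o=o or ctrl.observe(); q=o["ee_rot"]; T=np.eye(4)
    T[:3,:3]=R.from_quat([*q[1:],q[0]]).as_matrix(); T[:3,3]=o["tool_pos"]
    return T@np.array(ctrl.get_calibration("wrist")["tool_from_camera"])
E
python3 - <<'E'
from h import *
np.set_printoptions(precision=4,suppress=True)
for n,s,t in [("barR",(350.4,237.4),(287.4,187.6)),("barL",(398.6,259.4),(256,177.6)),("tipR",(243.3,136.7),(392,217.3)),("tipL",(256,151.3),(376,203.3)),("notch",(245.7,192.3),(379,174)),("knobtop",(214.3,142.7),(418,181))]:
    print(n,*tri(ray("scene",*s),ray("side",*t)))
print(R.from_quat([.150834,.988559,-.000869,-.000147]).as_matrix())
E
```

```text
barR [0.4504 0.255  0.1293] 0.002420615641202741
barL [0.3908 0.3917 0.1254] 0.00010803312966351875
tipR [ 0.5232 -0.2074  0.2272] 0.001879362022402325
tipL [ 0.5295 -0.1257  0.2291] 0.003460444427532
notch [0.6462 0.0066 0.2376] 0.0004053155411661441
knobtop [ 0.6388 -0.1723  0.292 ] 0.002207079928526761
[[-0.9545  0.2982 -0.0006]
 [ 0.2982  0.9545 -0.0017]
 [ 0.     -0.0018 -1.    ]]
```

The points agree with the text: bar length about 150 mm, bar height 0.127, tips 0.228 and notch 0.238. The bar middle is at (0.421, 0.323) with the bar at 113.6°. I'll move above it for a wrist check.

>>> step_arm --targets '[{"dx": 20,"dy": -20,"dz": 30,"rz": -7,"fingers": 85},{"dx": 50,"dy": -45,"dz": 40,"rz": -14,"fingers": 85},{"dx": 85,"dy": -77,"dz": 40,"rz": -21,"fingers": 85},{"dx": 120,"dy": -108,"dz": 40,"rz": -28,"fingers": 85},{"dx": 155,"dy": -140,"dz": 40,"rz": -35,"fingers": 85},{"dx": 190,"dy": -172,"dz": 40,"rz": -42,"fingers": 85},{"dx": 222,"dy": -200,"dz": 40,"rz": -49,"fingers": 85},{"dx": 249,"dy": -225,"dz": 30,"rz": -49,"fingers": 85}]' --squeeze 40

```text
invalid input
```

Run:
```python
from h import *
import cv2
np.set_printoptions(precision=4,suppress=True)
o=ctrl.observe();T=wpose(o)
im=ctrl.snapshot("wrist")[:,:,::-1].copy(); cv2.imwrite("pics/w1.png",im)
np.save("T1.npy",T); print(o["clock"],o["tool_pos"],o["qpos"])
i=np.linalg.inv(T);K=np.array(ctrl.get_calibration("wrist")["mtx"])
for p in [(.4504,.255,.1273),(.3908,.3917,.1273),(.4206,.3234,.1273)]:
    c=i@[*p,1]; print(K@[c[0]/-c[2],-c[1]/-c[2],1])
```

```text
0.15 [0.1713 0.5485 0.2387] [ 1.248   0.3201  1.5654 -0.      1.2574 -0.02  ]
[133.3141 516.6941   1.    ]
[231.318 450.043   1.   ]
[180.3005 484.7595   1.    ]
```

View pics/w1.png

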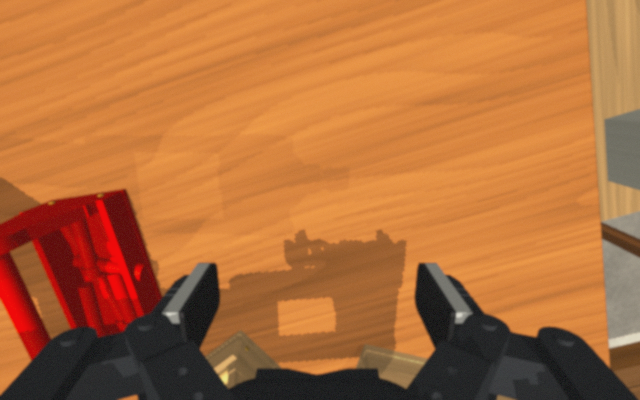

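The move was refused, so this picture is the same as the start view. I'll retry with every key in each row.

>>> step_arm --targets '[{"dx": 20,"dy": -20,"dz": 30,"rx": 0,"ry": 0,"rz": -7,"fingers": 85},{"dx": 50,"dy": -45,"dz": 40,"rx": 0,"ry": 0,"rz": -14,"fingers": 85},{"dx": 85,"dy": -77,"dz": 40,"rx": 0,"ry": 0,"rz": -21,"fingers": 85},{"dx": 120,"dy": -108,"dz": 40,"rx": 0,"ry": 0,"rz": -28,"fingers": 85},{"dx": 155,"dy": -140,"dz": 40,"rx": 0,"ry": 0,"rz": -35,"fingers": 85},{"dx": 190,"dy": -172,"dz": 40,"rx": 0,"ry": 0,"rz": -42,"fingers": 85},{"dx": 222,"dy": -200,"dz": 40,"rx": 0,"ry": 0,"rz": -49,"fingers": 85},{"dx": 249,"dy": -225,"dz": 30,"rx": 0,"ry": 0,"rz": -49,"fingers": 85}]' --squeeze 40

```text
clock: 1.0
tool_pos: [0.4225, 0.3226, 0.2704]
ee_rot: [0.001, 0.548, 0.836, 0.001]
ft_force: [-0.4, 0.0, -0.6]
finger_gap: 0.999
gripper_force: 0.0
```

```bash
cat > look.py <<'E'
import sys
from h import *
import cv2
np.set_printoptions(precision=4,suppress=True)
n=sys.argv[1]; o=ctrl.observe();T=wpose(o)
im=ctrl.snapshot("wrist")[:,:,::-1].copy(); cv2.imwrite(f"pics/{n}.png",im)
np.save(f"{n}.npy",T); print(o["clock"],o["tool_pos"],o["qpos"])
i=np.linalg.inv(T);K=np.array(ctrl.get_calibration("wrist")["mtx"])
for a in sys.argv[2:]:
    c=i@[*eval(a),1]; print(a,K@[c[0]/-c[2],-c[1]/-c[2],1])
E
python3 look.py w2 .4504,.255,.1273 .3908,.3917,.1273
```

```text
1.0 [0.4225 0.3226 0.2704] [ 0.6306  0.2308  1.6106 -0.0002  1.297   0.2208]
.4504,.255,.1273 [315.3898 268.5393   1.    ]
.3908,.3917,.1273 [314.9399  98.0257   1.    ]
```

View pics/w2.png

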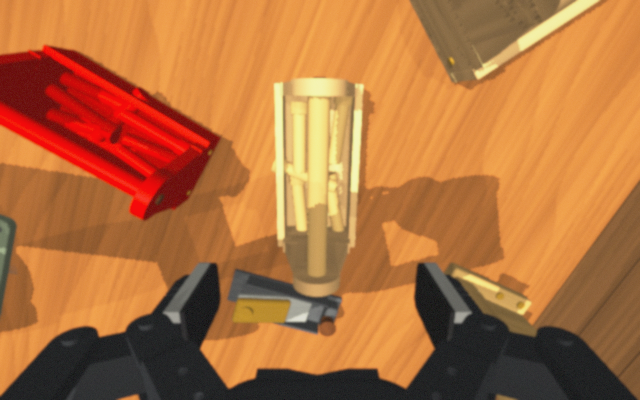

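The wrist picture shows the bar running from (317,97) to (317,278), centred between the jaws. The plane lies close to the near end board at (285,300), below finger height.

Run:
```python
from h import *
T=np.load("w2.npy")
a=ray("wrist",317,97,T);b=ray("wrist",317,278,T)
for z in(.12,.125,.13):
  A,B=plane(a,z),plane(b,z);print(z,A,B,np.linalg.norm(A-B),(A+B)/2,np.degrees(np.arctan2(*(A-B)[1::-1])))
# height from wrist + fixed views
print(tri(b,ray("scene",350.4,237.4),ray("side",287.4,187.6)),tri(a,ray("scene",398.6,259.4),ray("side",256,177.6)))
```

```text
0.12 [0.39199778 0.3930457  0.12      ] [0.45734736 0.24277282 0.12      ] 0.16386734758978283 [0.42467257 0.31790926 0.12      ] 113.50290658499496
0.125 [0.39198145 0.39304651 0.125     ] [0.45618031 0.24541973 0.125     ] 0.1609818680733658 [0.42408088 0.31923312 0.125     ] 113.50290658499496
0.13 [0.39196513 0.39304732 0.13      ] [0.45501327 0.24806663 0.13      ] 0.15809638855694882 [0.4234892  0.32055698 0.13      ] 113.50290658499496
(array([0.45157833, 0.25297695, 0.1314853 ]), np.float64(0.004497391787292007)) (array([0.39136211, 0.39241707, 0.12543229]), np.float64(0.0008821121639908098))
```

>>> step_arm --targets '[{"dx": 0,"dy": -1,"dz": -30,"rx": 0,"ry": 0,"rz": 0,"fingers": 85},{"dx": 0,"dy": -2,"dz": -70,"rx": 0,"ry": 0,"rz": 0,"fingers": 85},{"dx": 0,"dy": -2,"dz": -110,"rx": 0,"ry": 0,"rz": 0,"fingers": 85},{"dx": 0,"dy": -2,"dz": -140,"rx": 0,"ry": 0,"rz": 0,"fingers": 85},{"dx": 0,"dy": -2,"dz": -155,"rx": 0,"ry": 0,"rz": 0,"fingers": 60},{"dx": 0,"dy": -2,"dz": -155,"rx": 0,"ry": 0,"rz": 0,"fingers": 30},{"dx": 0,"dy": -2,"dz": -155,"rx": 0,"ry": 0,"rz": 0,"fingers": 5},{"dx": 0,"dy": -2,"dz": -155,"rx": 0,"ry": 0,"rz": 0,"fingers": 5}]' --squeeze 60

```text
clock: 1.85
tool_pos: [0.4212, 0.3225, 0.1156]
ee_rot: [0.0, 0.547, 0.837, 0.001]
ft_force: [-0.1, -0.1, -0.5]
finger_gap: 0.318
gripper_force: 0.0
```

>>> step_arm --targets '[{"dx": 0,"dy": 0,"dz": 0,"rx": 0,"ry": 0,"rz": 0,"fingers": 5},{"dx": 0,"dy": 0,"dz": 0,"rx": 0,"ry": 0,"rz": 0,"fingers": 5},{"dx": 0,"dy": 0,"dz": 0,"rx": 0,"ry": 0,"rz": 0,"fingers": 5},{"dx": 0,"dy": 0,"dz": 5,"rx": 0,"ry": 0,"rz": 0,"fingers": 5},{"dx": 0,"dy": 0,"dz": 15,"rx": 0,"ry": 0,"rz": 0,"fingers": 5},{"dx": 0,"dy": 0,"dz": 30,"rx": 0,"ry": 0,"rz": 0,"fingers": 5},{"dx": 0,"dy": 0,"dz": 45,"rx": 0,"ry": 0,"rz": 0,"fingers": 5},{"dx": 0,"dy": 0,"dz": 60,"rx": 0,"ry": 0,"rz": 0,"fingers": 5}]' --squeeze 60

```text
clock: 2.65
tool_pos: [0.4197, 0.3213, 0.1747]
ee_rot: [-0.0, 0.547, 0.837, -0.001]
ft_force: [-0.2, -0.4, -3.6]
finger_gap: 0.189
gripper_force: 58.5
```

>>> step_arm --targets '[{"dx": 0,"dy": -3,"dz": 20,"rx": 0,"ry": 0,"rz": 0,"fingers": 5},{"dx": 0,"dy": -10,"dz": 45,"rx": 0,"ry": 0,"rz": -1,"fingers": 5},{"dx": 2,"dy": -25,"dz": 75,"rx": 0,"ry": 0,"rz": -2,"fingers": 5},{"dx": 4,"dy": -45,"dz": 105,"rx": 0,"ry": 0,"rz": -4,"fingers": 5},{"dx": 7,"dy": -70,"dz": 135,"rx": 0,"ry": 0,"rz": -6,"fingers": 5},{"dx": 10,"dy": -100,"dz": 160,"rx": 0,"ry": 0,"rz": -8,"fingers": 5},{"dx": 13,"dy": -130,"dz": 180,"rx": 0,"ry": 0,"rz": -10,"fingers": 5},{"dx": 16,"dy": -160,"dz": 195,"rx": 0,"ry": 0,"rz": -12,"fingers": 5}]'

```text
clock: 3.45
tool_pos: [0.4358, 0.1605, 0.3707]
ee_rot: [0.0, 0.632, 0.775, 0.0]
ft_force: [0.6, -0.0, -3.0]
finger_gap: 0.188
gripper_force: 58.7
```

>>> step_arm --targets '[{"dx": 2,"dy": -33,"dz": 10,"rx": 0,"ry": 0,"rz": -2,"fingers": 5},{"dx": 4,"dy": -70,"dz": 20,"rx": 0,"ry": 0,"rz": -4,"fingers": 5},{"dx": 6,"dy": -110,"dz": 30,"rx": 0,"ry": 0,"rz": -6,"fingers": 5},{"dx": 8,"dy": -150,"dz": 30,"rx": 0,"ry": 0,"rz": -8,"fingers": 5},{"dx": 10,"dy": -190,"dz": 30,"rx": 0,"ry": 0,"rz": -10,"fingers": 5},{"dx": 12,"dy": -230,"dz": 30,"rx": 0,"ry": 0,"rz": -12,"fingers": 5},{"dx": 14,"dy": -265,"dz": 30,"rx": 0,"ry": 0,"rz": -13,"fingers": 5},{"dx": 14,"dy": -295,"dz": 30,"rx": 0,"ry": 0,"rz": -14,"fingers": 5}]'

```text
clock: 4.25
tool_pos: [0.4495, -0.1349, 0.399]
ee_rot: [-0.001, 0.722, 0.692, -0.001]
ft_force: [0.8, -0.2, -3.4]
finger_gap: 0.189
gripper_force: 58.6
```

>>> step_arm --targets '[{"dx": 0,"dy": -15,"dz": 0,"rx": 0,"ry": 0,"rz": 0,"fingers": 5},{"dx": 0,"dy": -26,"dz": 0,"rx": 0,"ry": 0,"rz": 0,"fingers": 5},{"dx": 0,"dy": -31,"dz": 0,"rx": 0,"ry": 0,"rz": 0,"fingers": 5},{"dx": 0,"dy": -31,"dz": 0,"rx": 0,"ry": 0,"rz": 0,"fingers": 5},{"dx": 0,"dy": -31,"dz": 0,"rx": 0,"ry": 0,"rz": 0,"fingers": 5},{"dx": 0,"dy": -31,"dz": 0,"rx": 0,"ry": 0,"rz": 0,"fingers": 5},{"dx": 0,"dy": -31,"dz": 0,"rx": 0,"ry": 0,"rz": 0,"fingers": 5},{"dx": 0,"dy": -31,"dz": 0,"rx": 0,"ry": 0,"rz": 0,"fingers": 5}]'

```text
clock: 5.05
tool_pos: [0.4505, -0.1637, 0.3994]
ee_rot: [0.0, 0.721, 0.693, 0.0]
ft_force: [-0.9, 0.5, -3.1]
finger_gap: 0.192
gripper_force: 58.6
```

```bash
python3 look.py w3 .6388,-.1723,.297 .5232,-.2074,.236 .5295,-.1257,.236 .6462,.0066,.239
```

```text
5.05 [ 0.4505 -0.1637  0.3994] [-0.3726  0.1046  1.4517  0.0001  1.5852 -0.3324]
.6388,-.1723,.297 [573.9914 207.3994   1.    ]
.5232,-.2074,.236 [396.5281 226.9786   1.    ]
.5295,-.1257,.236 [406.6403 139.3811   1.    ]
.6462,.0066,.239 [572.5357 -46.5096   1.    ]
```

View pics/w3.png

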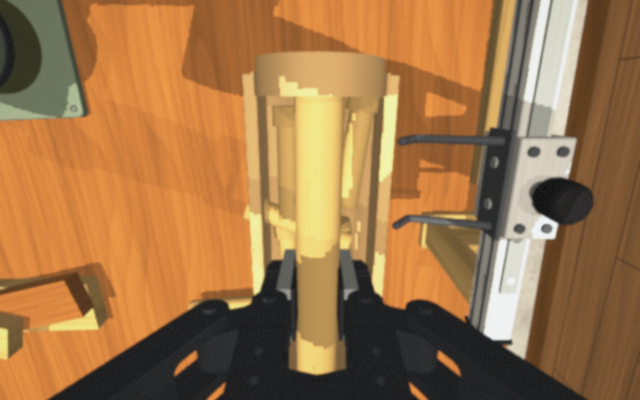

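The wrist picture shows the prong tips at (402,142) and (398,224) and the knob top centre near (569,200), both close to the predictions. The tote hangs level and its bar runs parallel to the rail.

Run:
```python
from h import *
import cv2
np.set_printoptions(precision=4,suppress=True)
T=np.load("w3.npy")
for n,w,s,t in [("tipR",(399,223),(243.3,136.7),(392,217.3)),("tipL",(402,141),(256,151.3),(376,203.3)),("knobtop",(569,200),(214.3,142.7),(418,181))]:
    r=ray("wrist",*w,T); print(n,*tri(r,ray("scene",*s),ray("side",*t)),plane(r,.234 if n[0]=='t' else .297))
# runner corners (screws) top 255: direction
A,B=plane(ray("wrist",534,152,T),.255),plane(ray("wrist",519,228,T),.255);print("screws",A,B)
C,D=plane(ray("wrist",563,151,T),.255),plane(ray("wrist",547,228,T),.255);print(C,D,[np.degrees(np.arctan2(*(p-q)[1::-1])) for p,q in((A,B),(C,D))],(A+B+C+D)/4)
# rail end corners of top from scene: far/near edge midlines by masks is coarse; rail axis via notch/knob
print(np.degrees(np.arctan2(.0066+.172,.6462-.6388)))
```

```text
tipR [ 0.525  -0.2065  0.2276] 0.0030279989604912955 [ 0.5259 -0.2043  0.234 ]
tipL [ 0.5283 -0.1271  0.229 ] 0.0037840490337706645 [ 0.526  -0.1272  0.234 ]
knobtop [ 0.6394 -0.1704  0.2916] 0.0030790291661399035 [ 0.6341 -0.1664  0.297 ]
screws [ 0.6299 -0.1377  0.255 ] [ 0.6269 -0.2049  0.255 ]
[ 0.6536 -0.1378  0.255 ] [ 0.6516 -0.2059  0.255 ] [np.float64(87.44197812148481), np.float64(88.30694608517022)] [ 0.6405 -0.1716  0.255 ]
87.62739980921182
```

>>> step_arm --targets '[{"dx": 0,"dy": 0,"dz": -15,"rx": 0,"ry": 0,"rz": 0,"fingers": 5},{"dx": 0,"dy": 0,"dz": -40,"rx": 0,"ry": 0,"rz": 0,"fingers": 5},{"dx": 0,"dy": -1,"dz": -70,"rx": 0,"ry": 0,"rz": 0,"fingers": 5},{"dx": 0,"dy": -1,"dz": -100,"rx": 0,"ry": 0,"rz": 0,"fingers": 5},{"dx": 0,"dy": -2,"dz": -122,"rx": 0,"ry": 0,"rz": 0,"fingers": 5},{"dx": 5,"dy": -2,"dz": -134,"rx": 0,"ry": 0,"rz": 0,"fingers": 5},{"dx": 12,"dy": -2,"dz": -136,"rx": 0,"ry": 0,"rz": 0,"fingers": 5},{"dx": 20,"dy": -2,"dz": -136,"rx": 0,"ry": 0,"rz": 0,"fingers": 5}]'

```text
clock: 5.9
tool_pos: [0.4717, -0.1663, 0.264]
ee_rot: [0.001, 0.721, 0.692, 0.0]
ft_force: [-0.6, -0.3, -2.8]
finger_gap: 0.192
gripper_force: 58.7
```

>>> step_arm --targets '[{"dx": 12,"dy": 0,"dz": 0,"rx": 0,"ry": 0,"rz": 0,"fingers": 5},{"dx": 25,"dy": 0,"dz": 0,"rx": 0,"ry": 0,"rz": 0,"fingers": 5},{"dx": 40,"dy": 0,"dz": 0,"rx": 0,"ry": 0,"rz": 0,"fingers": 5},{"dx": 54,"dy": 0,"dz": 0,"rx": 0,"ry": 0,"rz": 0,"fingers": 5},{"dx": 65,"dy": 0,"dz": 0,"rx": 0,"ry": 0,"rz": 0,"fingers": 5},{"dx": 72,"dy": 0,"dz": 0,"rx": 0,"ry": 0,"rz": 0,"fingers": 5},{"dx": 74,"dy": 0,"dz": 0,"rx": 0,"ry": 0,"rz": 0,"fingers": 5},{"dx": 74,"dy": 0,"dz": 0,"rx": 0,"ry": 0,"rz": 0,"fingers": 5}]'

```text
clock: 6.7
tool_pos: [0.5445, -0.1661, 0.2632]
ee_rot: [-0.0, 0.721, 0.693, -0.0]
ft_force: [-0.6, 0.5, -2.3]
finger_gap: 0.189
gripper_force: 58.8
```

Run:
```python
from h import *
import cv2
a=ctrl.snapshot("scene")[:,:,::-1];b=ctrl.snapshot("side")[:,:,::-1]
f=lambda im,x,y:cv2.resize(im[y:y+125,x:x+100],None,fx=4,fy=4,interpolation=2)
cv2.imwrite("pics/c2.png",np.hstack([f(a,190,90),f(b,345,120)]))
```

```text
(no output)
```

View pics/c2.png

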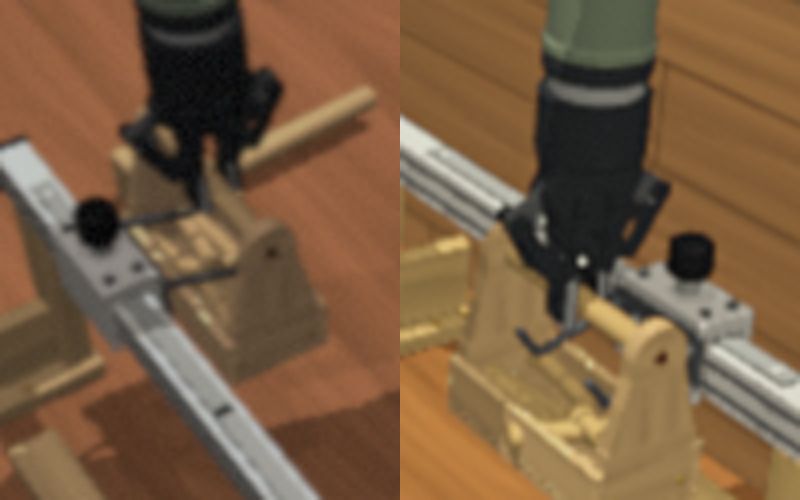

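The bar is above the prongs, past the upturned tips, with the prongs well inside the end boards. I'll lower it.

>>> step_arm --targets '[{"dx": 0,"dy": 0,"dz": -8,"rx": 0,"ry": 0,"rz": 0,"fingers": 5},{"dx": 0,"dy": 0,"dz": -18,"rx": 0,"ry": 0,"rz": 0,"fingers": 5},{"dx": 0,"dy": 0,"dz": -28,"rx": 0,"ry": 0,"rz": 0,"fingers": 5},{"dx": 0,"dy": 0,"dz": -35,"rx": 0,"ry": 0,"rz": 0,"fingers": 5},{"dx": 0,"dy": 0,"dz": -39,"rx": 0,"ry": 0,"rz": 0,"fingers": 5},{"dx": 0,"dy": 0,"dz": -42,"rx": 0,"ry": 0,"rz": 0,"fingers": 5},{"dx": 0,"dy": 0,"dz": -44,"rx": 0,"ry": 0,"rz": 0,"fingers": 5},{"dx": 0,"dy": 0,"dz": -44,"rx": 0,"ry": 0,"rz": 0,"fingers": 5}]'

```text
clock: 7.6
tool_pos: [0.5451, -0.1663, 0.2197]
ee_rot: [0.001, 0.721, 0.693, 0.0]
ft_force: [1.3, -0.1, -2.5]
finger_gap: 0.185
gripper_force: 58.9
```

>>> step_arm --targets '[{"dx": 0,"dy": 0,"dz": -1,"rx": 0,"ry": 0,"rz": 0,"fingers": 5},{"dx": 0,"dy": 0,"dz": -2,"rx": 0,"ry": 0,"rz": 0,"fingers": 5},{"dx": 0,"dy": 0,"dz": -3,"rx": 0,"ry": 0,"rz": 0,"fingers": 5},{"dx": 0,"dy": 0,"dz": -4,"rx": 0,"ry": 0,"rz": 0,"fingers": 5},{"dx": 0,"dy": 0,"dz": -4,"rx": 0,"ry": 0,"rz": 0,"fingers": 5},{"dx": 0,"dy": 0,"dz": -4,"rx": 0,"ry": 0,"rz": 0,"fingers": 5},{"dx": 0,"dy": 0,"dz": -4,"rx": 0,"ry": 0,"rz": 0,"fingers": 5},{"dx": 0,"dy": 0,"dz": -4,"rx": 0,"ry": 0,"rz": 0,"fingers": 5}]'

```text
clock: 8.4
tool_pos: [0.5464, -0.1666, 0.2169]
ee_rot: [0.003, 0.721, 0.693, 0.002]
ft_force: [5.2, -0.3, 4.3]
finger_gap: 0.19
gripper_force: 59.6
```

Contact shows in the force, so the bar rests on the hook. I'll open and rise.

>>> step_arm --targets '[{"dx": 0,"dy": 0,"dz": 0,"rx": 0,"ry": 0,"rz": 0,"fingers": 22},{"dx": 0,"dy": 0,"dz": 0,"rx": 0,"ry": 0,"rz": 0,"fingers": 28},{"dx": 0,"dy": 0,"dz": 0,"rx": 0,"ry": 0,"rz": 0,"fingers": 36},{"dx": 0,"dy": 0,"dz": 0,"rx": 0,"ry": 0,"rz": 0,"fingers": 45},{"dx": 0,"dy": 0,"dz": 0,"rx": 0,"ry": 0,"rz": 0,"fingers": 50},{"dx": 0,"dy": 0,"dz": 0,"rx": 0,"ry": 0,"rz": 0,"fingers": 50},{"dx": 0,"dy": 0,"dz": 5,"rx": 0,"ry": 0,"rz": 0,"fingers": 50},{"dx": 0,"dy": 0,"dz": 15,"rx": 0,"ry": 0,"rz": 0,"fingers": 50}]'

```text
clock: 9.2
tool_pos: [0.544, -0.166, 0.2302]
ee_rot: [-0.001, 0.721, 0.692, -0.0]
ft_force: [-0.3, 0.2, -0.2]
finger_gap: 0.583
gripper_force: 0.0
```

>>> step_arm --targets '[{"dx": 0,"dy": 0,"dz": 15,"rx": 0,"ry": 0,"rz": 0,"fingers": 50},{"dx": 0,"dy": 0,"dz": 35,"rx": 0,"ry": 0,"rz": 0,"fingers": 50},{"dx": 0,"dy": 0,"dz": 60,"rx": 0,"ry": 0,"rz": 0,"fingers": 50},{"dx": 0,"dy": 0,"dz": 90,"rx": 0,"ry": 0,"rz": 0,"fingers": 70},{"dx": 0,"dy": 0,"dz": 120,"rx": 0,"ry": 0,"rz": 0,"fingers": 85},{"dx": 0,"dy": 0,"dz": 150,"rx": 0,"ry": 0,"rz": 0,"fingers": 85},{"dx": 0,"dy": 0,"dz": 170,"rx": 0,"ry": 0,"rz": 0,"fingers": 85},{"dx": 0,"dy": 0,"dz": 170,"rx": 0,"ry": 0,"rz": 0,"fingers": 85}]'

```text
clock: 10.0
tool_pos: [0.5453, -0.1664, 0.4045]
ee_rot: [0.004, 0.721, 0.692, 0.002]
ft_force: [0.8, 0.4, -0.9]
finger_gap: 0.992
gripper_force: 0.0
```

```bash
python3 look.py w4 .640,-.170,.297 .544,-.166,.226 .6462,.0066,.239
```

```text
10.0 [ 0.5453 -0.1664  0.4045] [-0.3164  0.2558  1.2499  0.      1.6278 -0.2754]
.640,-.170,.297 [442.9248 202.9253   1.    ]
.544,-.166,.226 [314.9013 180.336    1.    ]
.6462,.0066,.239 [440.0571 -42.6239   1.    ]
```

View pics/w4.png

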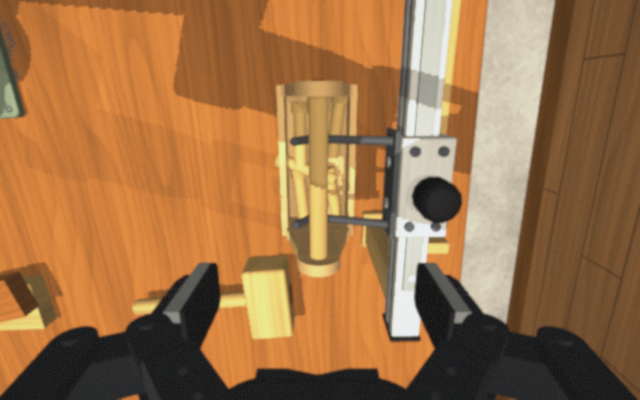

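The wrist picture shows the tote hanging with its bar across both prongs, centred at (318,180), and the knob at (437,200). I'll go to the knob at about (0.638, -0.169).

>>> step_arm --targets '[{"dx": 25,"dy": 0,"dz": 0,"rx": 0,"ry": 0,"rz": 0,"fingers": 85},{"dx": 60,"dy": -1,"dz": 0,"rx": 0,"ry": 0,"rz": 0,"fingers": 85},{"dx": 85,"dy": -2,"dz": 0,"rx": 0,"ry": 0,"rz": 0,"fingers": 85},{"dx": 93,"dy": -3,"dz": -20,"rx": 0,"ry": 0,"rz": 0,"fingers": 85},{"dx": 93,"dy": -3,"dz": -50,"rx": 0,"ry": 0,"rz": 0,"fingers": 85},{"dx": 93,"dy": -3,"dz": -85,"rx": 0,"ry": 0,"rz": 0,"fingers": 85},{"dx": 93,"dy": -3,"dz": -115,"rx": 0,"ry": 0,"rz": 0,"fingers": 85},{"dx": 93,"dy": -3,"dz": -129,"rx": 0,"ry": 0,"rz": 0,"fingers": 85}]'

```text
clock: 10.85
tool_pos: [0.6352, -0.1685, 0.2658]
ee_rot: [-0.004, 0.721, 0.692, -0.002]
ft_force: [-0.2, -0.4, 0.3]
finger_gap: 0.991
gripper_force: 0.0
```

>>> step_arm --targets '[{"dx": 0,"dy": 0,"dz": 0,"rx": 0,"ry": 0,"rz": 0,"fingers": 60},{"dx": 0,"dy": 0,"dz": 0,"rx": 0,"ry": 0,"rz": 0,"fingers": 45},{"dx": 0,"dy": 0,"dz": 0,"rx": 0,"ry": 0,"rz": 0,"fingers": 38},{"dx": 0,"dy": 0,"dz": 0,"rx": 0,"ry": 0,"rz": 0,"fingers": 30},{"dx": 0,"dy": 0,"dz": 0,"rx": 0,"ry": 0,"rz": 0,"fingers": 20},{"dx": 0,"dy": 0,"dz": 0,"rx": 0,"ry": 0,"rz": 0,"fingers": 20},{"dx": 0,"dy": 0,"dz": 0,"rx": 0,"ry": 0,"rz": 0,"fingers": 20},{"dx": 0,"dy": 0,"dz": 0,"rx": 0,"ry": 0,"rz": 0,"fingers": 20}]' --squeeze 40

```text
clock: 11.65
tool_pos: [0.6409, -0.1694, 0.2734]
ee_rot: [0.004, 0.721, 0.693, 0.003]
ft_force: [8.3, 1.0, -0.4]
finger_gap: 0.377
gripper_force: 40.0
```

>>> step_arm --targets '[{"dx": 2,"dy": 0,"dz": 0,"rx": 0,"ry": 0,"rz": 0,"fingers": 20},{"dx": 2,"dy": 2,"dz": 0,"rx": 0,"ry": 0,"rz": 0,"fingers": 20},{"dx": 2,"dy": 6,"dz": 0,"rx": 0,"ry": 0,"rz": 0,"fingers": 20},{"dx": 2,"dy": 12,"dz": 0,"rx": 0,"ry": 0,"rz": 0,"fingers": 20},{"dx": 3,"dy": 20,"dz": 0,"rx": 0,"ry": 0,"rz": 0,"fingers": 20},{"dx": 3,"dy": 30,"dz": 0,"rx": 0,"ry": 0,"rz": 0,"fingers": 20},{"dx": 4,"dy": 40,"dz": 0,"rx": 0,"ry": 0,"rz": 0,"fingers": 20},{"dx": 4,"dy": 50,"dz": 0,"rx": 0,"ry": 0,"rz": 0,"fingers": 20}]'

```text
clock: 12.45
tool_pos: [0.6426, -0.1222, 0.2734]
ee_rot: [0.004, 0.722, 0.692, -0.001]
ft_force: [3.2, -9.0, 2.3]
finger_gap: 0.378
gripper_force: 40.1
```

>>> step_arm --targets '[{"dx": 0,"dy": 10,"dz": 0,"rx": 0,"ry": 0,"rz": 0,"fingers": 20},{"dx": 1,"dy": 20,"dz": 0,"rx": 0,"ry": 0,"rz": 0,"fingers": 20},{"dx": 1,"dy": 30,"dz": 0,"rx": 0,"ry": 0,"rz": 0,"fingers": 20},{"dx": 2,"dy": 40,"dz": 0,"rx": 0,"ry": 0,"rz": 0,"fingers": 20},{"dx": 2,"dy": 50,"dz": 0,"rx": 0,"ry": 0,"rz": 0,"fingers": 20},{"dx": 2,"dy": 60,"dz": 0,"rx": 0,"ry": 0,"rz": 0,"fingers": 20},{"dx": 3,"dy": 69,"dz": 0,"rx": 0,"ry": 0,"rz": 0,"fingers": 20},{"dx": 3,"dy": 75,"dz": 0,"rx": 0,"ry": 0,"rz": 0,"fingers": 20}]'

```text
clock: 13.25
tool_pos: [0.6453, -0.0463, 0.2734]
ee_rot: [0.003, 0.722, 0.692, -0.0]
ft_force: [1.5, -6.3, 4.4]
finger_gap: 0.381
gripper_force: 40.2
```

Run:
```python
from h import *
import cv2
for n in("scene","side"):
    g=cv2.cvtColor(ctrl.snapshot(n),cv2.COLOR_RGB2GRAY).astype(np.float32)
    c=ctrl.get_calibration(n);i=np.linalg.inv(np.array(c["pose"]));K=np.array(c["mtx"])
    ys=np.arange(-.02,.04,.002);out=[]
    for y in ys:
        v=[]
        for dx in(-.004,0,.004):
            p=i@[.6462+.0401*(y-.0066)+dx,y,.239,1];u=K@[p[0]/-p[2],p[1]/p[2],1]
            v.append(float(cv2.remap(g,np.float32([[u[0]]]),np.float32([[u[1]]]),1)[0,0]))
        out.append(int(np.mean(v)))
    print(n,[(int(round(y*1000)),o) for y,o in zip(ys,out)])
```

```text
scene [(-20, 142), (-18, 132), (-16, 118), (-14, 104), (-12, 95), (-10, 91), (-8, 92), (-6, 94), (-4, 97), (-2, 97), (0, 94), (2, 85), (4, 73), (6, 63), (8, 61), (10, 71), (12, 85), (14, 95), (16, 101), (18, 104), (20, 106), (22, 108), (24, 113), (26, 123), (28, 135), (30, 147), (32, 154), (34, 157), (36, 158), (38, 158)]
side [(-20, 138), (-18, 137), (-16, 137), (-14, 137), (-12, 137), (-10, 137), (-8, 138), (-6, 139), (-4, 140), (-2, 141), (0, 143), (2, 144), (4, 144), (6, 144), (8, 144), (10, 144), (12, 144), (14, 143), (16, 144), (18, 145), (20, 143), (22, 141), (24, 142), (26, 145), (28, 152), (30, 160), (32, 167), (34, 173), (36, 175), (38, 176)]
```

>>> step_arm --targets '[{"dx": 0,"dy": 8,"dz": 0,"rx": 0,"ry": 0,"rz": 0,"fingers": 20},{"dx": 1,"dy": 17,"dz": 0,"rx": 0,"ry": 0,"rz": 0,"fingers": 20},{"dx": 1,"dy": 26,"dz": 0,"rx": 0,"ry": 0,"rz": 0,"fingers": 20},{"dx": 1,"dy": 34,"dz": 0,"rx": 0,"ry": 0,"rz": 0,"fingers": 20},{"dx": 2,"dy": 40,"dz": 0,"rx": 0,"ry": 0,"rz": 0,"fingers": 20},{"dx": 2,"dy": 44,"dz": 0,"rx": 0,"ry": 0,"rz": 0,"fingers": 20},{"dx": 2,"dy": 44,"dz": 0,"rx": 0,"ry": 0,"rz": 0,"fingers": 20},{"dx": 2,"dy": 44,"dz": 0,"rx": 0,"ry": 0,"rz": 0,"fingers": 20}]'

```text
clock: 14.15
tool_pos: [0.647, 0.0001, 0.2734]
ee_rot: [0.001, 0.721, 0.692, 0.002]
ft_force: [1.4, 1.1, 6.4]
finger_gap: 0.38
gripper_force: 40.3
```

>>> step_arm --targets '[{"dx": 0,"dy": 1,"dz": 0,"rx": 0,"ry": 0,"rz": 0,"fingers": 20},{"dx": 0,"dy": 1,"dz": 0,"rx": 0,"ry": 0,"rz": 0,"fingers": 20},{"dx": 0,"dy": 2,"dz": 0,"rx": 0,"ry": 0,"rz": 0,"fingers": 20},{"dx": 0,"dy": 2,"dz": 0,"rx": 0,"ry": 0,"rz": 0,"fingers": 20},{"dx": 0,"dy": 3,"dz": 0,"rx": 0,"ry": 0,"rz": 0,"fingers": 20},{"dx": 0,"dy": 3,"dz": 0,"rx": 0,"ry": 0,"rz": 0,"fingers": 20},{"dx": 0,"dy": 3,"dz": 0,"rx": 0,"ry": 0,"rz": 0,"fingers": 20},{"dx": 0,"dy": 3,"dz": 0,"rx": 0,"ry": 0,"rz": 0,"fingers": 20}]'

```text
clock: 14.95
tool_pos: [0.647, 0.0014, 0.2734]
ee_rot: [0.002, 0.722, 0.692, 0.0]
ft_force: [-0.5, -3.9, 6.7]
finger_gap: 0.378
gripper_force: 40.3
```

>>> step_arm --targets '[{"dx": 0,"dy": 0.5,"dz": 0,"rx": 0,"ry": 0,"rz": 0,"fingers": 20},{"dx": 0,"dy": 1,"dz": 0,"rx": 0,"ry": 0,"rz": 0,"fingers": 20},{"dx": 0,"dy": 1,"dz": 0,"rx": 0,"ry": 0,"rz": 0,"fingers": 20},{"dx": 0,"dy": 1,"dz": 0,"rx": 0,"ry": 0,"rz": 0,"fingers": 20},{"dx": 0,"dy": 1,"dz": 0,"rx": 0,"ry": 0,"rz": 0,"fingers": 20},{"dx": 0,"dy": 1,"dz": 0,"rx": 0,"ry": 0,"rz": 0,"fingers": 20},{"dx": 0,"dy": 1,"dz": 0,"rx": 0,"ry": 0,"rz": 0,"fingers": 20},{"dx": 0,"dy": 1,"dz": 0,"rx": 0,"ry": 0,"rz": 0,"fingers": 20}]'

```text
clock: 15.75
tool_pos: [0.6471, 0.0021, 0.2734]
ee_rot: [0.002, 0.722, 0.692, 0.0]
ft_force: [2.1, -5.0, 6.2]
finger_gap: 0.376
gripper_force: 40.3
```

>>> step_arm --targets '[{"dx": 0,"dy": 0.5,"dz": 0,"rx": 0,"ry": 0,"rz": 0,"fingers": 20},{"dx": 0,"dy": 1,"dz": 0,"rx": 0,"ry": 0,"rz": 0,"fingers": 20},{"dx": 0,"dy": 1,"dz": 0,"rx": 0,"ry": 0,"rz": 0,"fingers": 20},{"dx": 0,"dy": 1,"dz": 0,"rx": 0,"ry": 0,"rz": 0,"fingers": 20},{"dx": 0,"dy": 1,"dz": 0,"rx": 0,"ry": 0,"rz": 0,"fingers": 20},{"dx": 0,"dy": 1,"dz": 0,"rx": 0,"ry": 0,"rz": 0,"fingers": 20},{"dx": 0,"dy": 1,"dz": 0,"rx": 0,"ry": 0,"rz": 0,"fingers": 20},{"dx": 0,"dy": 1,"dz": 0,"rx": 0,"ry": 0,"rz": 0,"fingers": 20}]'

```text
clock: 16.55
tool_pos: [0.6471, 0.0033, 0.2734]
ee_rot: [0.002, 0.722, 0.692, 0.0]
ft_force: [0.7, -3.9, 5.6]
finger_gap: 0.385
gripper_force: 40.3
```

>>> step_arm --targets '[{"dx": 0,"dy": 0.5,"dz": 0,"rx": 0,"ry": 0,"rz": 0,"fingers": 20},{"dx": 0,"dy": 1,"dz": 0,"rx": 0,"ry": 0,"rz": 0,"fingers": 20},{"dx": 0,"dy": 1,"dz": 0,"rx": 0,"ry": 0,"rz": 0,"fingers": 20},{"dx": 0,"dy": 1,"dz": 0,"rx": 0,"ry": 0,"rz": 0,"fingers": 20},{"dx": 0,"dy": 1,"dz": 0,"rx": 0,"ry": 0,"rz": 0,"fingers": 20},{"dx": 0,"dy": 1,"dz": 0,"rx": 0,"ry": 0,"rz": 0,"fingers": 20},{"dx": 0,"dy": 1,"dz": 0,"rx": 0,"ry": 0,"rz": 0,"fingers": 20},{"dx": 0,"dy": 1,"dz": 0,"rx": 0,"ry": 0,"rz": 0,"fingers": 20}]'

```text
clock: 17.35
tool_pos: [0.6471, 0.0043, 0.2734]
ee_rot: [0.002, 0.722, 0.692, 0.0]
ft_force: [0.7, -4.6, 6.4]
finger_gap: 0.38
gripper_force: 40.3
```

>>> step_arm --targets '[{"dx": 0,"dy": 0.5,"dz": 0,"rx": 0,"ry": 0,"rz": 0,"fingers": 20},{"dx": 0,"dy": 1,"dz": 0,"rx": 0,"ry": 0,"rz": 0,"fingers": 20},{"dx": 0,"dy": 1,"dz": 0,"rx": 0,"ry": 0,"rz": 0,"fingers": 20},{"dx": 0,"dy": 1,"dz": 0,"rx": 0,"ry": 0,"rz": 0,"fingers": 20},{"dx": 0,"dy": 1,"dz": 0,"rx": 0,"ry": 0,"rz": 0,"fingers": 20},{"dx": 0,"dy": 1,"dz": 0,"rx": 0,"ry": 0,"rz": 0,"fingers": 20},{"dx": 0,"dy": 1,"dz": 0,"rx": 0,"ry": 0,"rz": 0,"fingers": 20},{"dx": 0,"dy": 1,"dz": 0,"rx": 0,"ry": 0,"rz": 0,"fingers": 20}]'

```text
clock: 18.15
tool_pos: [0.6472, 0.0057, 0.2734]
ee_rot: [0.002, 0.722, 0.692, 0.001]
ft_force: [1.0, -2.9, 5.6]
finger_gap: 0.378
gripper_force: 40.3
```

>>> step_arm --targets '[{"dx": 0,"dy": 0.5,"dz": 0,"rx": 0,"ry": 0,"rz": 0,"fingers": 20},{"dx": 0,"dy": 1,"dz": 0,"rx": 0,"ry": 0,"rz": 0,"fingers": 20},{"dx": 0,"dy": 1,"dz": 0,"rx": 0,"ry": 0,"rz": 0,"fingers": 20},{"dx": 0,"dy": 1,"dz": 0,"rx": 0,"ry": 0,"rz": 0,"fingers": 20},{"dx": 0,"dy": 1,"dz": 0,"rx": 0,"ry": 0,"rz": 0,"fingers": 20},{"dx": 0,"dy": 1,"dz": 0,"rx": 0,"ry": 0,"rz": 0,"fingers": 20},{"dx": 0,"dy": 1,"dz": 0,"rx": 0,"ry": 0,"rz": 0,"fingers": 20},{"dx": 0,"dy": 1,"dz": 0,"rx": 0,"ry": 0,"rz": 0,"fingers": 20}]'

```text
clock: 18.95
tool_pos: [0.6473, 0.0084, 0.2734]
ee_rot: [0.001, 0.721, 0.692, 0.002]
ft_force: [1.6, 1.0, 6.7]
finger_gap: 0.373
gripper_force: 40.3
```

>>> step_arm --targets '[{"dx": 0,"dy": 0.5,"dz": 0,"rx": 0,"ry": 0,"rz": 0,"fingers": 20},{"dx": 0,"dy": 1,"dz": 0,"rx": 0,"ry": 0,"rz": 0,"fingers": 20},{"dx": 0,"dy": 1,"dz": 0,"rx": 0,"ry": 0,"rz": 0,"fingers": 20},{"dx": 0,"dy": 1,"dz": 0,"rx": 0,"ry": 0,"rz": 0,"fingers": 20},{"dx": 0,"dy": 1,"dz": 0,"rx": 0,"ry": 0,"rz": 0,"fingers": 20},{"dx": 0,"dy": 1,"dz": 0,"rx": 0,"ry": 0,"rz": 0,"fingers": 20},{"dx": 0,"dy": 1,"dz": 0,"rx": 0,"ry": 0,"rz": 0,"fingers": 20},{"dx": 0,"dy": 1,"dz": 0,"rx": 0,"ry": 0,"rz": 0,"fingers": 20}]'

```text
clock: 19.75
tool_pos: [0.6473, 0.0091, 0.2734]
ee_rot: [0.001, 0.721, 0.692, 0.002]
ft_force: [2.6, -0.3, 5.9]
finger_gap: 0.381
gripper_force: 40.3
```

The force flipped and the position jumped between y = 0.0057 and 0.0084, so the ball has dropped in. I'll open and regrip, so the ball centres itself without any side load from the arm.

>>> step_arm --targets '[{"dx": 0,"dy": 0,"dz": 0,"rx": 0,"ry": 0,"rz": 0,"fingers": 42},{"dx": 0,"dy": 0,"dz": 0,"rx": 0,"ry": 0,"rz": 0,"fingers": 48},{"dx": 0,"dy": 0,"dz": 0,"rx": 0,"ry": 0,"rz": 0,"fingers": 48},{"dx": 0,"dy": 0,"dz": 0,"rx": 0,"ry": 0,"rz": 0,"fingers": 48},{"dx": 0,"dy": 0,"dz": 0,"rx": 0,"ry": 0,"rz": 0,"fingers": 48},{"dx": 0,"dy": 0,"dz": 0,"rx": 0,"ry": 0,"rz": 0,"fingers": 48},{"dx": 0,"dy": 0,"dz": 0,"rx": 0,"ry": 0,"rz": 0,"fingers": 48},{"dx": 0,"dy": 0,"dz": 0,"rx": 0,"ry": 0,"rz": 0,"fingers": 48}]'

```text
clock: 20.55
tool_pos: [0.6465, 0.0089, 0.2713]
ee_rot: [-0.0, 0.721, 0.692, 0.0]
ft_force: [-0.3, 0.6, 0.1]
finger_gap: 0.564
gripper_force: 0.0
```

>>> step_arm --targets '[{"dx": 0,"dy": 0,"dz": 0,"rx": 0,"ry": 0,"rz": 0,"fingers": 42},{"dx": 0,"dy": 0,"dz": 0,"rx": 0,"ry": 0,"rz": 0,"fingers": 38},{"dx": 0,"dy": 0,"dz": 0,"rx": 0,"ry": 0,"rz": 0,"fingers": 34},{"dx": 0,"dy": 0,"dz": 0,"rx": 0,"ry": 0,"rz": 0,"fingers": 25},{"dx": 0,"dy": 0,"dz": 0,"rx": 0,"ry": 0,"rz": 0,"fingers": 20},{"dx": 0,"dy": 0,"dz": 0,"rx": 0,"ry": 0,"rz": 0,"fingers": 20},{"dx": 0,"dy": 0,"dz": 0,"rx": 0,"ry": 0,"rz": 0,"fingers": 20},{"dx": 0,"dy": 0,"dz": 0,"rx": 0,"ry": 0,"rz": 0,"fingers": 20}]' --squeeze 30

```text
clock: 21.35
tool_pos: [0.6472, 0.0088, 0.2717]
ee_rot: [0.001, 0.721, 0.692, 0.001]
ft_force: [5.2, 0.1, 1.2]
finger_gap: 0.382
gripper_force: 30.2
```

Now a nudge test: in the notch, the resistance should be clearly above the sliding force of about 4 N.

>>> step_arm --targets '[{"dx": 0,"dy": 1,"dz": 0,"rx": 0,"ry": 0,"rz": 0,"fingers": 20},{"dx": 0,"dy": 1.5,"dz": 0,"rx": 0,"ry": 0,"rz": 0,"fingers": 20},{"dx": 0,"dy": 1.5,"dz": 0,"rx": 0,"ry": 0,"rz": 0,"fingers": 20},{"dx": 0,"dy": 1.5,"dz": 0,"rx": 0,"ry": 0,"rz": 0,"fingers": 20},{"dx": 0,"dy": 1.5,"dz": 0,"rx": 0,"ry": 0,"rz": 0,"fingers": 20},{"dx": 0,"dy": 1.5,"dz": 0,"rx": 0,"ry": 0,"rz": 0,"fingers": 20},{"dx": 0,"dy": 1.5,"dz": 0,"rx": 0,"ry": 0,"rz": 0,"fingers": 20},{"dx": 0,"dy": 1.5,"dz": 0,"rx": 0,"ry": 0,"rz": 0,"fingers": 20}]'

```text
clock: 22.15
tool_pos: [0.6472, 0.0091, 0.2717]
ee_rot: [0.002, 0.722, 0.692, -0.0]
ft_force: [4.5, -3.0, 1.1]
finger_gap: 0.384
gripper_force: 30.2
```

>>> step_arm --targets '[{"dx": 0,"dy": -1,"dz": 0,"rx": 0,"ry": 0,"rz": 0,"fingers": 20},{"dx": 0,"dy": -2,"dz": 0,"rx": 0,"ry": 0,"rz": 0,"fingers": 20},{"dx": 0,"dy": -3,"dz": 0,"rx": 0,"ry": 0,"rz": 0,"fingers": 20},{"dx": 0,"dy": -3,"dz": 0,"rx": 0,"ry": 0,"rz": 0,"fingers": 20},{"dx": 0,"dy": -3,"dz": 0,"rx": 0,"ry": 0,"rz": 0,"fingers": 20},{"dx": 0,"dy": -3,"dz": 0,"rx": 0,"ry": 0,"rz": 0,"fingers": 20},{"dx": 0,"dy": -3,"dz": 0,"rx": 0,"ry": 0,"rz": 0,"fingers": 20},{"dx": 0,"dy": -3,"dz": 0,"rx": 0,"ry": 0,"rz": 0,"fingers": 20}]'

```text
clock: 22.95
tool_pos: [0.6472, 0.0087, 0.2717]
ee_rot: [-0.0, 0.721, 0.693, 0.002]
ft_force: [5.0, 3.4, 1.7]
finger_gap: 0.382
gripper_force: 30.2
```

>>> step_arm --targets '[{"dx": 0,"dy": 1.5,"dz": 0,"rx": 0,"ry": 0,"rz": 0,"fingers": 20},{"dx": 0,"dy": 3,"dz": 0,"rx": 0,"ry": 0,"rz": 0,"fingers": 20},{"dx": 0,"dy": 4,"dz": 0,"rx": 0,"ry": 0,"rz": 0,"fingers": 20},{"dx": 0,"dy": 4.5,"dz": 0,"rx": 0,"ry": 0,"rz": 0,"fingers": 20},{"dx": 0,"dy": 4.5,"dz": 0,"rx": 0,"ry": 0,"rz": 0,"fingers": 20},{"dx": 0,"dy": 4.5,"dz": 0,"rx": 0,"ry": 0,"rz": 0,"fingers": 20},{"dx": 0,"dy": 4.5,"dz": 0,"rx": 0,"ry": 0,"rz": 0,"fingers": 20},{"dx": 0,"dy": 4.5,"dz": 0,"rx": 0,"ry": 0,"rz": 0,"fingers": 20}]'

```text
clock: 23.75
tool_pos: [0.6472, 0.0093, 0.2717]
ee_rot: [0.003, 0.722, 0.692, -0.001]
ft_force: [4.1, -7.0, 1.2]
finger_gap: 0.382
gripper_force: 30.2
```

>>> step_arm --targets '[{"dx": 0,"dy": -1.5,"dz": 0,"rx": 0,"ry": 0,"rz": 0,"fingers": 20},{"dx": 0,"dy": -3,"dz": 0,"rx": 0,"ry": 0,"rz": 0,"fingers": 20},{"dx": 0,"dy": -3,"dz": 0,"rx": 0,"ry": 0,"rz": 0,"fingers": 20},{"dx": 0,"dy": -3,"dz": 0,"rx": 0,"ry": 0,"rz": 0,"fingers": 20},{"dx": 0,"dy": -3,"dz": 0,"rx": 0,"ry": 0,"rz": 0,"fingers": 20},{"dx": 0,"dy": -3,"dz": 0,"rx": 0,"ry": 0,"rz": 0,"fingers": 20},{"dx": 0,"dy": -3,"dz": 0,"rx": 0,"ry": 0,"rz": 0,"fingers": 20},{"dx": 0,"dy": -3,"dz": 0,"rx": 0,"ry": 0,"rz": 0,"fingers": 20}]'

```text
clock: 24.55
tool_pos: [0.6472, 0.0089, 0.2717]
ee_rot: [0.001, 0.721, 0.692, 0.001]
ft_force: [4.9, -0.3, 1.2]
finger_gap: 0.381
gripper_force: 30.2
```

Run:
```python
from h import *
import cv2
a=ctrl.snapshot("scene")[:,:,::-1];b=ctrl.snapshot("side")[:,:,::-1]
f=lambda im,x,y:cv2.resize(im[y:y+125,x:x+100],None,fx=4,fy=4,interpolation=2)
cv2.imwrite("pics/c3.png",np.hstack([f(a,220,120),f(b,315,100)]))
o=ctrl.observe();print(o["clock"],o["tool_pos"],o["ft_force"])
```

```text
24.65 [0.64719654 0.00886322 0.27172929] [ 5.94738748 -0.51145728  1.66187676]
```

View pics/c3.png

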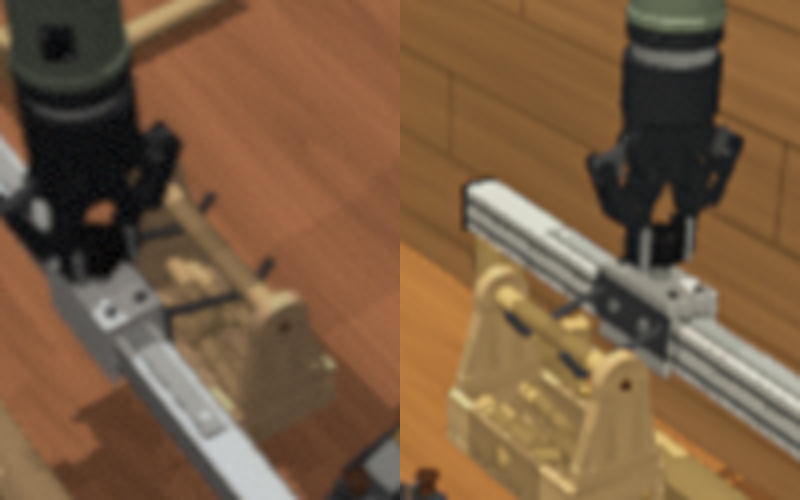

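The knob held against 7 N while moving only 0.4 mm, and it came back with no side load, so the ball is in the notch. The picture shows the tote hanging upright in the hook, untouched, with the fingers on the knob. I'm handing in.

```bash
python3 -c "
from plant import ctrl
print(ctrl.hand_in())"
```

```text
the job is handed in; nothing more can be done
None
```

The job is handed in: the tote hangs upright from the hook, the ball is in the notch (it resisted a 7 N push), and the gripper still holds the knob; no verdict came back from the hand-in.

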